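# Seat a keyed jar in the ointment mixer

### The job

Load the ointment jar with the blue lid into the jar mixer: turn it so that the yellow lug on its collar points into the gap in the mixer's socket ring, and set it down until the collar sits fully home and upright on the socket floor. Then let go, and leave the red-lidded jar standing where it is.

Things in the scene. Friction and masses are not known exactly. Their poses are not given: they have to be found in the camera images.
- blue_jar_center (a point): White jar with blue lid, clamped in a grey collar: one loose piece, 0.22 kg, 52 mm high. Point on its axis, 26 mm above its underside; z up. Round lid, 50 mm wide, top 15 mm of the height: grasp it from above in any yaw (jar below it 48 mm wide). Collar: lowest 15 mm, 70 mm wide, with one yellow lug along -x of this frame, 12 mm wide, 13 mm high, reaching 57 mm from the axis.
- red_jar_center (a point): The other jar, with a red lid, in a collar of the same shape with its lug along -x of this frame; loose, 46 mm high, lid 45 mm wide. Point on its axis, 23 mm above its underside; z up. It stays where it stands.
- mixer_socket (a point): Fixed white mixer, deck 45 mm high: centre of the socket floor, 48 mm above the worktop; z up. Ring round it, 16 mm high, bore tapering from 87 mm (top) to 76 mm (floor), 108 mm outside. Gap for the lug along -x of this frame: 32 mm wide at the top, 20 mm at the floor, yellow line in it. Console behind (+x), 77 mm high, from 78 mm off the axis. Jar seats with its underside on this point.
There are look-alikes about, which are no part of the job. Leave any green look-alike of the part that bears blue_jar_center alone.

How it is judged:
At the end, for the whole second after the job is handed in: The blue-lidded jar stands released in the mixer's socket, on its axis to 10 mm, its underside on the socket floor to 4 mm, upright to 0.1 rad, its lug along the gap to 0.2 rad; the red-lidded jar stands upright within 30 mm of where it was at the start (horizontal distance between blue_jar_center and mixer_socket below 0.01 m and z of blue_jar_center in the frame of mixer_socket between 0.022 and 0.03 m and angle between the x axis of blue_jar_center and the x axis of mixer_socket, either way round below 0.2 rad and angle between each of blue_jar_center, red_jar_center's own z axis and vertical below 0.1 rad and distance of red_jar_center from where it was at the start of the episode below 0.03 m); the robot touches nothing.
It fails at once if the red-lidded jar is shifted by more than 50 mm (distance of red_jar_center from where it was at the start of the episode above 0.05 m).
It also fails if it takes over 38 s, if anything falls off the work surface, if the arm or the gripper's body presses on something with over 40 N, if the wrist force passes 120 N, or if a joint passes its speed limit or range.

### The arm

A 7-joint arm with a two-finger parallel gripper is mounted at the origin on a cart in front of the work surface, level with it; the furniture and walls round the work are solid. World frame = base frame: x ahead of the robot, y to its left, z up, the work surface at z = 0. Lengths are in m, angles in rad, forces in N, time in s.
With the tool pointing down it reaches from about 0.4 to 0.85 m from the base axis. Payload 10.4 kg.
Tool frame: the origin (TCP) lies where the fingers leave the gripper's body, on its centre line; the fingertips stand 73 mm ahead of it and the grasp point (between the pads) lies 54 mm ahead of it; z points along the fingers, y is the direction in which the jaws open and shut (so a half turn about z gives the same grasp; the last joint's range is limited). The gripper opens to 85 mm and grips with 20 to 120 N. Pads are 22 mm wide; open, the fingers measure 114 mm over their backs; the gripper's body (76 mm by 85 mm) begins 54 mm behind the grasp point. The pads swing forward as they close: fully open they stand 13 mm farther back than shut.
Start: joints at [1.173, 0.332, -0.065, 1.46, 0.022, 1.35, -0.088], TCP at [0.229, -0.582, 0.304] pointing down, gripper open.
Joint ranges: [-2.6, 2.6], [-0.5, 2.12], [-1.47, 1.34], [0.16, 2.42], [-1.27, 4.41], [0.06, 2.06], [-2.6, 2.6]. Speed limits (rad/s): [2.22, 2.22, 2.79, 2.79, 3.14, 3.14, 3.14].

### API

Orientations are given as a unit quaternion [x, y, z, w].
In Python, from workcell import get_obs, camera, camera_model, hand_in gives the robot as it stands.
- The arm moves only by the shell command python3 -m crank 'ROWS' [FORCE]. ROWS is text: rows parted by semicolons, each of 7 numbers parted by spaces: the shift along the tool's x, y, z in units of 40 mm (1.0 is 40 mm), then the turn, a rotation vector about the tool's x, y, z in units of 8 degrees (1.0 is 8 degrees), then the finger opening in mm, from 0 to 85.4. In form: x y z ax ay az jaw; .... A call has exactly 10 rows; each row shifts and turns the pose as measured when the row begins, along the tool's axes as they then stand; what a row does not reach is not made up. A row lasts 1/10 s, in which the tool goes at most 50 mm and 8.59 degrees, less where a joint would pass 70% of its speed; a pose out of reach is approached as far as the arm can. A call is refused whole if a number of a shift passes 1 or a number of a turn 1, either way. A call with a gripper value outside its range is refused whole. The fingers move at their own pace and stop on an object; FORCE is the grip in N (left out, the last holds). Time passes only in rows, so rows that do not move let the fingers close, or fill a call up. It gives the time, the measured TCP pose, the force and the opening at its end, in the units of the state.
- get_obs(): the state, without advancing time (a new reading comes with each control period).
- camera(name): name is "scene" or "top" or "wrist"; returns (picture, depth): 400x640x3 uint8, red, green, blue; 400x640 float32, m along the optical axis (not along the pixel's ray), 0 where there is no reading.
- camera_model(name): a dict with "fx", "fy", "cx", "cy" (pixels), "position" and "rotation" of the camera in the world; the wrist camera has in their place "hand_eye" (4x4, takes a point from camera to tool coordinates, whose origin is the TCP and whose axes are the flange's). Camera axes: x right, y up, looking along -z (the intrinsics and any distortion apply to the point x, -y, -z); pixel columns grow to the right and rows downward; lengths in m; the calibration is good to about 2 mm. A picture is of the moment at which its call begins: read the wrist's pose just before it. camera_model takes no time and is no camera call.
- hand_in(): hands the job in, once; it reports no verdict.
The state is a dict: "clock": time; "joint_pos": joint angles; "joint_velocities": joint speeds; "tau": joint torques, N m; "position": TCP position; "ee_rot": TCP orientation; "ft_force": force on the tool from outside, world axes, zero at the start; "torque": the same for the moment, N m; "grip_width": opening from 0.0 (shut) to 1.0 (fully open).
Only numpy, scipy, OpenCV 4.12 (cv2) and the standard library are available. Lean on these libraries where they do the work, as an engineer would, in place of code of your own. Each camera call takes 0.05 s, during which the arm holds its last target.

## Working session

There is one attempt and no reset: what is moved stays moved. The work goes in short steps, Python scripts to look and compute and a shell command to move; the robot and the scene stay as the last step left them, time stands still between calls to the robot, and variables do not carry over. Pictures are saved under pics/ and viewed, and the job is handed in when it is done.

```bash
ls; mkdir -p pics; python3 - <<'E'
from workcell import *
import cv2,numpy as np
o=get_obs();print({k:np.round(v,3) for k,v in o.items()})
for n in("scene","top","wrist"):
    p,d=camera(n);cv2.imwrite(f"pics/{n}0.png",p[:,:,::-1]);np.save(f"pics/{n}0.npy",d)
    m=camera_model(n);print(n,m)
E
```

```text
pics
{'clock': np.float64(0.0), 'joint_pos': array([ 1.173,  0.333, -0.065,  1.461,  0.022,  1.35 , -0.089]), 'joint_velocities': array([ 0.001,  0.001,  0.001,  0.002, -0.   ,  0.002,  0.   ]), 'tau': array([-1.0000e-03, -6.2545e+01,  4.9000e-02, -3.9161e+01,  1.6000e-02,
        1.0000e-02,  0.0000e+00]), 'position': array([ 0.229, -0.581,  0.303]), 'ee_rot': array([ 0.982,  0.186, -0.   , -0.001]), 'ft_force': array([-0.857, -0.724, -0.798]), 'torque': array([-0.005, -0.029,  0.041]), 'grip_width': np.float64(1.001)}
scene {'fx': 462.979544745664, 'fy': 462.979544745664, 'cx': 317.11809723003313, 'cy': 201.6763701803396, 'position': array([-0.19014738, -0.77256286,  0.56405767]), 'rotation': array([ 0.49596804, -0.18840203, -0.28718681,  0.79752374])}
top {'fx': 423.27801794862694, 'fy': 423.27801794862694, 'cx': 318.8441194954327, 'cy': 208.226787261296, 'position': array([0.29848057, 0.04942806, 1.1137462 ]), 'rotation': array([ 0.04946601, -0.06416722, -0.69547687,  0.71396611])}
wrist {'fx': 310.07362624854824, 'fy': 310.07362624854824, 'cx': 313.5905036333417, 'cy': 199.2606512904432, 'hand_eye': array([[-3.34488511e-04,  9.59492179e-01,  2.81735064e-01,
         7.06005672e-02],
       [ 9.99999831e-01,  4.54860135e-04, -3.61851613e-04,
         4.62455814e-04],
       [-4.75343842e-04,  2.81734896e-01, -9.59492169e-01,
        -6.97433416e-02],
       [ 0.00000000e+00,  0.00000000e+00,  0.00000000e+00,
         1.00000000e+00]])}
```

View pics/top0.png

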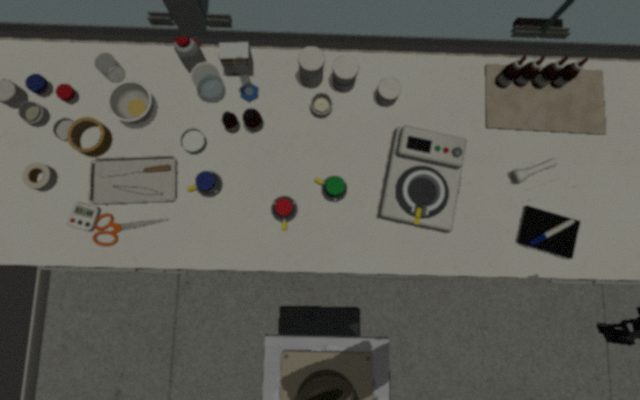

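View pics/scene0.png

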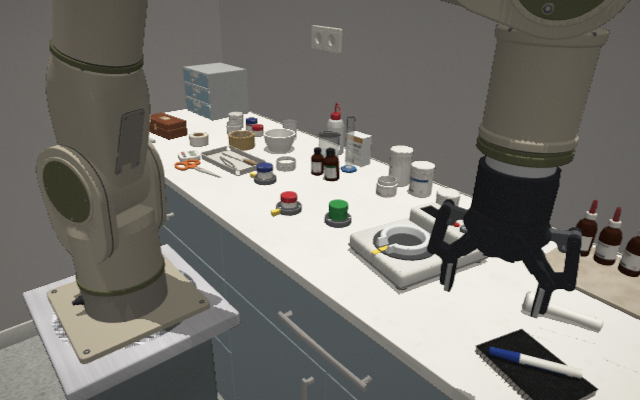

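View pics/wrist0.png

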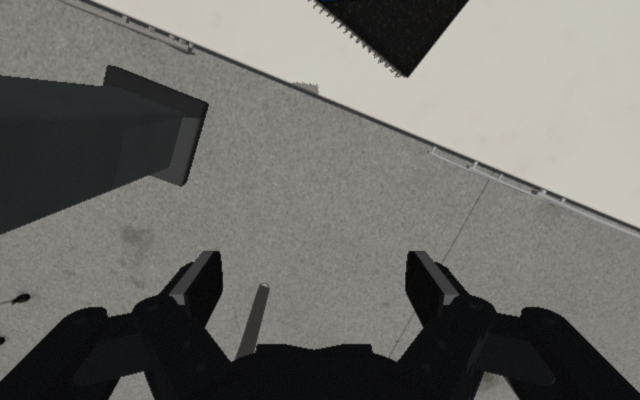

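Top view: the candidates are a blue-lidded jar with collar and lug at (206,182), a lone blue lid without collar at (37,83), a red jar at (284,208), and a green look-alike at (335,186). The mixer socket is at (421,190) with its yellow line at (418,214). By the description I choose (206,182). Next I'll measure it and check a close crop.

```bash
cat > h.py <<'E'
from workcell import *
import cv2,numpy as np
from scipy.spatial.transform import Rotation as R
def cam(n,obs=None):
    m=camera_model(n)
    if n=="wrist":
        T=np.eye(4);T[:3,:3]=R.from_quat(obs["ee_rot"]).as_matrix();T[:3,3]=obs["position"]
        W=T@m["hand_eye"];return m,W[:3,3],W[:3,:3]
    return m,np.array(m["position"]),R.from_quat(m["rotation"]).as_matrix()
def ray(c,u,v,z):
    m,p,r=c
    d=r@np.array([(u-m["cx"])/m["fx"],-(v-m["cy"])/m["fy"],-1.])
    return p+d*(z-p[2])/d[2]
def proj(c,P):
    m,p,r=c
    q=r.T@(np.array(P)-p);return m["cx"]+m["fx"]*q[0]/-q[2],m["cy"]-m["fy"]*q[1]/-q[2]
def blobs(img,lo,hi,box=None,amin=6):
    hsv=cv2.cvtColor(img,cv2.COLOR_RGB2HSV);k=cv2.inRange(hsv,lo,hi)
    if box:
        z=np.zeros_like(k);x0,y0,x1,y1=box;z[y0:y1,x0:x1]=1;k*=z
    n,l,s,c=cv2.connectedComponentsWithStats(k)
    return [(tuple(np.round(c[i],1)),s[i].tolist()) for i in range(1,n) if s[i,4]>=amin]
BLUE=((105,120,30),(130,255,255));RED=((170,120,60),(180,255,255));YEL=((20,120,80),(35,255,255))
E
python3 - <<'E'
from h import *
for n in("top","scene"):
    i=cv2.imread(f"pics/{n}0.png")[:,:,::-1].copy();d=np.load(f"pics/{n}0.npy");c=cam(n)
    for nm,col,z in(("B",BLUE,.052),("R",RED,.046),("Y",YEL,.013)):
        for (u,v),s in blobs(i,*col,amin=10):
            print(n,nm,(u,v),s,np.round(ray(c,u,v,z),3))
i=cv2.imread("pics/top0.png")
a=cv2.resize(i[140:240,170:270],(400,400),interpolation=2);b=cv2.resize(i[140:240,370:470],(400,400),interpolation=2)
cv2.imwrite("pics/crop1.png",np.hstack([a,b]))
i=cv2.imread("pics/scene0.png")
a=cv2.resize(i[140:240,230:330],(400,400),interpolation=2);b=cv2.resize(i[190:290,350:450],(400,400),interpolation=2)
cv2.imwrite("pics/crop2.png",np.hstack([a,b]))
E
```

```text
top B (np.float64(35.5), np.float64(82.8)) [27, 75, 18, 17, 205] [0.784 0.782 0.052]
top B (np.float64(250.5), np.float64(94.0)) [242, 86, 15, 14, 73] [0.772 0.218 0.052]
top B (np.float64(205.4), np.float64(180.9)) [197, 173, 18, 18, 236] [0.534 0.321 0.052]
top B (np.float64(537.3), np.float64(239.4)) [529, 234, 17, 12, 103] [ 0.406 -0.528  0.052]
top R (np.float64(181.2), np.float64(40.0)) [176, 37, 12, 8, 50] [0.923 0.414 0.046]
top R (np.float64(64.6), np.float64(91.7)) [57, 86, 16, 13, 106] [0.764 0.707 0.046]
top R (np.float64(283.3), np.float64(206.4)) [274, 198, 19, 18, 170] [0.474 0.12  0.046]
top Y (np.float64(136.1), np.float64(107.1)) [128, 100, 17, 15, 176] [0.741 0.531 0.013]
top Y (np.float64(99.2), np.float64(129.6)) [89, 119, 15, 25, 47] [0.675 0.623 0.013]
top Y (np.float64(69.2), np.float64(138.4)) [68, 136, 4, 6, 10] [0.648 0.7   0.013]
top Y (np.float64(74.0), np.float64(145.9)) [71, 144, 7, 5, 11] [0.627 0.685 0.013]
top Y (np.float64(89.0), np.float64(148.8)) [80, 145, 18, 7, 27] [0.62  0.644 0.013]
top Y (np.float64(318.7), np.float64(180.8)) [315, 178, 8, 6,
[... 485 characters left out ...]
349.2), np.float64(169.5)) [342, 167, 14, 6, 38] [0.711 0.135 0.052]
scene B (np.float64(504.5), np.float64(353.8)) [488, 347, 32, 16, 291] [ 0.378 -0.555  0.052]
scene R (np.float64(335.1), np.float64(115.2)) [331, 107, 9, 13, 68] [1.095 0.621 0.046]
scene R (np.float64(256.7), np.float64(127.3)) [252, 124, 11, 7, 53] [0.74  0.673 0.046]
scene R (np.float64(288.0), np.float64(196.9)) [281, 192, 16, 11, 143] [0.462 0.106 0.046]
scene Y (np.float64(252.0), np.float64(174.2)) [250, 173, 5, 4, 16] [0.515 0.361 0.013]
scene Y (np.float64(275.3), np.float64(211.9)) [271, 209, 10, 7, 48] [0.424 0.109 0.013]
scene Y (np.float64(379.6), np.float64(249.5)) [372, 246, 16, 8, 58] [ 0.499 -0.187  0.013]
```

View pics/crop1.png

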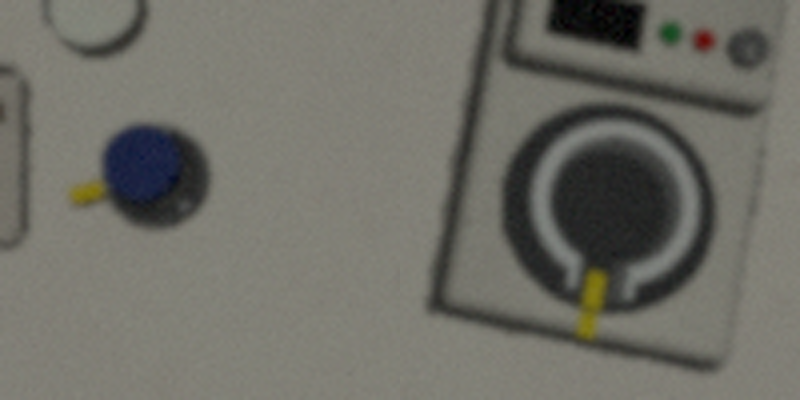

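View pics/crop2.png

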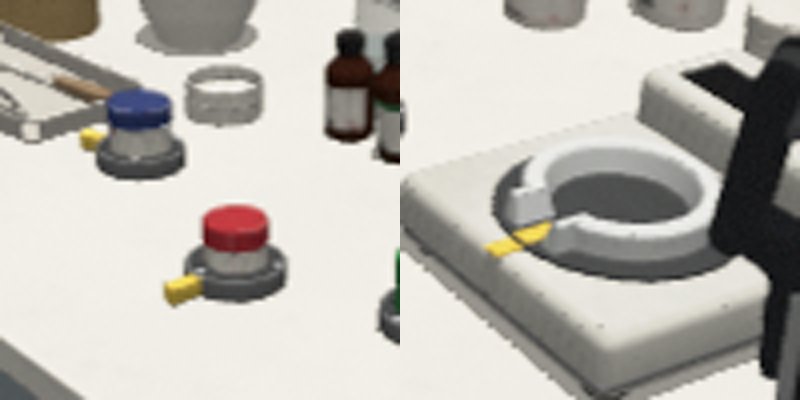

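The left crop shows the blue jar, with its collar and its lug pointing image-left. The right one shows the socket, with the gap and yellow line toward image-bottom. The choice is confirmed. Next, the socket measurement and a path.

```bash
cat >> h.py <<'E'
def rel(d,yaw=0,obs=None):
    "world shift d (m), world yaw deg -> tool units"
    o=obs or get_obs();M=R.from_quat(o["ee_rot"]).as_matrix()
    return np.round(M.T@np.array(d)/0.04,2),np.round(M.T@np.array([0,0,yaw])/8,2)
def yaw(o): M=R.from_quat(o["ee_rot"]).as_matrix();return np.degrees(np.arctan2(M[1,0],M[0,0]))
E
python3 - <<'E'
from h import *
i=cv2.imread("pics/top0.png")[:,:,::-1].copy();c=cam("top");g=cv2.cvtColor(i,cv2.COLOR_RGB2GRAY)
# bright ring in crop
b=np.zeros_like(g);b[160:225,385:460]=g[160:225,385:460]
for t in(125,135,145):
    k=(b>t).astype(np.uint8);n,l,s,cc=cv2.connectedComponentsWithStats(k)
    for j in range(1,n):
        if s[j,4]>60: print(t,s[j],cc[j])
# dark surround + dark floor
k=((b<80)&(b>0)).astype(np.uint8);n,l,s,cc=cv2.connectedComponentsWithStats(k)
for j in range(1,n):
    if s[j,4]>60: print("dark",s[j],cc[j],np.round(ray(c,*cc[j],.048),3))
for (u,v) in((424,190),):print(ray(c,u,v,.064))
a,b2=ray(c,418.75,207.5,.048),ray(c,417,223.5,.045);print(a,b2,np.degrees(np.arctan2(*(b2-a)[1::-1])))
o=get_obs();print(yaw(o),rel([0.45-.229,-.25+.58,0.0],25))
E
```

```text
dark [385 160   6  30  79] [386.91139241 172.25316456] [ 0.571 -0.145  0.048]
dark [416 160  44   9 143] [439.64335664 163.62237762] [ 0.599 -0.283  0.048]
dark [ 396  166   53   52 1575] [421.10984127 191.77396825] [ 0.522 -0.234  0.048]
dark [385 217  31   8  84] [398.95238095 220.73809524] [ 0.445 -0.176  0.048]
[ 0.52364003 -0.23686228  0.064     ]
[ 0.48082658 -0.22696485  0.048     ] [ 0.43971975 -0.22268163  0.045     ] 174.05140658251798
21.47722809122216 (array([ 8.16, -5.65,  0.01]), array([-0.  , -0.  , -3.12]))
```

```bash
python3 -m crank '.95 -.5 0 0 0 0 85; .95 -.5 0 0 0 0 85; .95 -.5 0 0 0 0 85; .95 -.5 0 0 0 0 85; .95 -.5 0 0 0 0 85; .95 -.5 0 0 0 0 85; .95 -.5 0 0 0 0 85; .95 -.5 0 0 0 0 85; .95 -.5 0 0 0 0 85; .7 -.5 0 0 0 0 85' 40
python3 - <<'E'
from h import *
o=get_obs();print(yaw(o),o["position"],o["clock"],o["joint_pos"])
E
```

```text
clock: 1.15
position: [0.505, -0.253, 0.2996]
ee_rot: [0.984, 0.18, -0.003, -0.001]
ft_force: [-0.3, -0.2, 0.2]
grip_width: 0.997
20.767550854038596 [ 0.50497287 -0.25296534  0.2996401 ] 1.15 [ 0.67654448  0.22657218 -0.34101451  1.61220305  0.07774113  1.32200463
 -0.88435076]
```

```bash
python3 - <<'E'
from h import *
o=get_obs();p,d=camera("wrist");cv2.imwrite("pics/w1.png",p[:,:,::-1]);np.save("pics/w1.npy",d)
import pickle;pickle.dump(o,open("pics/w1.pkl","wb"))
c=cam("wrist",o)
print(proj(c,(.523,-.234,.048)))
for (u,v),s in blobs(p,*YEL,amin=20):print(u,v,s,ray(c,u,v,.047))
E
```

```text
(np.float64(302.9463851156613), np.float64(154.38470826073552))
72.5 28.9 [64, 22, 20, 14, 164] [0.55652686 0.00752451 0.047     ]
274.8 205.2 [262, 189, 27, 34, 366] [ 0.45991825 -0.22444316  0.047     ]
```

View pics/w1.png

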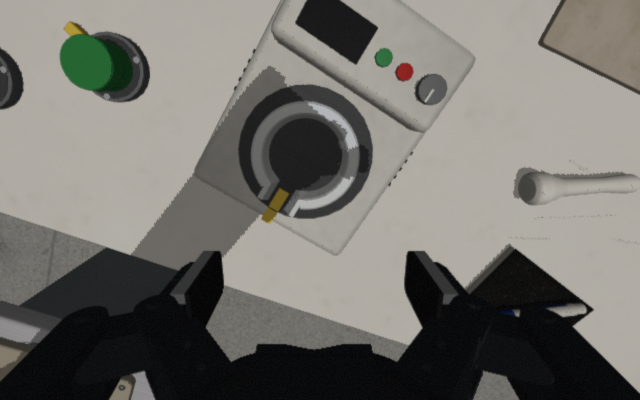

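The wrist view shows the whole socket at about (305,152), with the gap and yellow line at (275,205). The green jar is at the upper left. I'll measure the socket with depth and colour.

```bash
cat >> h.py <<'E'
def cloud(c,d):
    m,p,r=c;v,u=np.mgrid[0:400,0:640]
    q=np.stack([(u-m["cx"])/m["fx"]*d,-(v-m["cy"])/m["fy"]*d,-d],-1)
    P=q@r.T+p;P[d<=0]=np.nan;return P
def circ(xy):
    A=np.c_[2*xy,np.ones(len(xy))];s=np.linalg.lstsq(A,(xy**2).sum(1),rcond=None)[0]
    return s[:2],np.sqrt(s[2]+s[0]**2+s[1]**2)
E
python3 - <<'E'
from h import *
import pickle
o=pickle.load(open("pics/w1.pkl","rb"));p=cv2.imread("pics/w1.png")[:,:,::-1].copy();d=np.load("pics/w1.npy");c=cam("wrist",o)
P=cloud(c,d);s=np.array([.523,-.234]);r=np.hypot(P[...,0]-s[0],P[...,1]-s[1])
print("floor z",np.nanmedian(P[r<.025][:,2]),"deck",np.nanmedian(P[(r>.062)&(r<.066)][:,2]), "table",np.nanmedian(P[100,560]))
k=(r<.07)&(P[...,2]>.0605)&(P[...,2]<.07);X=P[k][:,:2];ct=s
print(len(X),np.median(P[k][:,2]))
# outer and inner edges by angle
for _ in range(3):
    a=np.arctan2(X[:,1]-ct[1],X[:,0]-ct[0]);rr=np.hypot(*(X-ct).T);b=(np.degrees(a)//6).astype(int)
    O=[];I=[]
    for q in np.unique(b):
        w=b==q
        if w.sum()>8: O.append(X[w][rr[w].argmax()]);I.append(X[w][rr[w].argmin()])
    co,ro=circ(np.array(O));ci,ri=circ(np.array(I));ct=(co+ci)/2
print("outer",co,2*ro,"inner",ci,2*ri)
h=np.histogram(np.degrees(a)%360,bins=np.arange(0,361,5))[0];print(h)
# dark floor contour
g=cv2.cvtColor(p,cv2.COLOR_RGB2GRAY);k=((g<60)&(r<.042)).astype(np.uint8)
n,l,st,cc=cv2.connectedComponentsWithStats(k);j=1+st[1:,4].argmax();cn=max(cv2.findContours((l==j).astype(np.uint8),0,1)[0],key=cv2.contourArea)
E=cv2.fitEllipse(cv2.convexHull(cn));print("floor ell",E,ray(c,*E[0],.048))
hs=cv2.cvtColor(p,cv2.COLOR_RGB2HSV);k=cv2.inRange(hs,*YEL);v,u=np.nonzero(k);w=(abs(u-275)<30)&(abs(v-205)<30)
Y=np.array([ray(c,a,b,.0465)[:2] for a,b in zip(u[w],v[w])]);m=Y.mean(0);e=np.linalg.svd(Y-m)[2][0];e*=-np.sign(e[0])
print("line",m,np.degrees(np.arctan2(e[1],e[0])), "from centre",np.degrees(np.arctan2(*(m-ct)[::-1])),np.hypot(*(m-ct)))
# jar move: target TCP
print(ct)
E
```

```text
floor z 0.31066316346553857 deck 0.04890057173748136 table 0.00038348544901278814
3554 0.06356811465391349
outer [ 0.52090518 -0.23607676] 0.10930915809830297 inner [ 0.52179087 -0.23628604] 0.08394939774544016
[60 61 60 58 68 60 58 62 57 59 60 59 54 59 54 56 57 53 54 54 53 52 49 52
 51 48 48 48 45 67 41  0  0  0  0  0  6 67 51 44 49 45 47 43 47 48 46 47
 48 46 48 46 54 50 50 54 51 55 50 53 52 53 57 57 59 59 58 57 57 60 61 62]
floor ell ((296.54571533203125, 366.5933837890625), (224.6709747314453, 329.86566162109375), 111.6813735961914) [ 0.26334222 -0.32066921  0.048     ]
line [ 0.45963163 -0.22441174] 168.83045241174077 from centre 169.20302077054959 0.06282864143874863
[ 0.52134802 -0.2361814 ]
```

```bash
python3 -m crank '.4 -.97 0 0 0 0 85; .4 -.97 0 0 0 0 85; .4 -.97 0 0 0 0 85; .4 -.97 0 0 0 0 85; .4 -.97 0 0 0 0 85; .4 -.97 0 0 0 0 85; .4 -.97 0 0 0 0 85; .4 -.97 0 0 0 0 85; .4 -.97 0 0 0 0 85; .4 -.97 0 0 0 0 85'
python3 -m crank '.4 -.97 0 0 0 0 85; .4 -.97 0 0 0 0 85; .4 -.97 0 0 0 0 85; 0 0 .2 0 0 -1 85; 0 0 .2 0 0 -1 85; 0 0 .2 0 0 -1 85; 0 0 .2 0 0 -1 85; 0 0 .2 0 0 -1 85; 0 0 0 0 0 0 85; 0 0 0 0 0 0 85'
cat > look.py <<'E'
from h import *
import sys,pickle
n=sys.argv[1];o=get_obs();p,d=camera("wrist");cv2.imwrite(f"pics/{n}.png",p[:,:,::-1]);np.save(f"pics/{n}.npy",d);pickle.dump(o,open(f"pics/{n}.pkl","wb"))
print("yaw",yaw(o),o["position"],o["clock"],np.round(o["joint_pos"],2));c=cam("wrist",o)
z=float(sys.argv[2]) if len(sys.argv)>2 else .052
zl=float(sys.argv[3]) if len(sys.argv)>3 else .013
P=cloud(c,d)
for nm,col,zz in(("B",BLUE,z),("Y",YEL,zl)):
    for (u,v),s in blobs(p,*col,amin=60):print(nm,(u,v),s,np.round(ray(c,u,v,zz),4), "depth pt",np.round(P[int(v),int(u)],3))
E
python3 look.py w2
```

```text
clock: 2.2
position: [0.5162, 0.1815, 0.2993]
ee_rot: [0.984, 0.18, -0.003, -0.002]
ft_force: [0.2, -0.5, 1.1]
grip_width: 0.992
clock: 3.2
position: [0.5163, 0.3185, 0.2557]
ee_rot: [0.855, 0.518, -0.004, -0.004]
ft_force: [0.2, 0.1, 0.4]
grip_width: 0.994
yaw 62.44148338245523 [0.5162858  0.31851509 0.25566216] 3.2 [ 0.    0.45 -0.82  1.54  0.32  1.31 -1.33]
B (np.float64(602.9), np.float64(125.9)) [580, 100, 60, 55, 1354] [0.7577 0.2552 0.052 ] depth pt [0.79  0.236 0.008]
B (np.float64(333.3), np.float64(173.2)) [307, 147, 54, 53, 2249] [0.5362 0.3241 0.052 ] depth pt [0.536 0.325 0.052]
Y (np.float64(300.3), np.float64(134.4)) [290, 123, 22, 24, 267] [0.5228 0.366  0.013 ] depth pt [0.523 0.367 0.014]
```

View pics/w2.png

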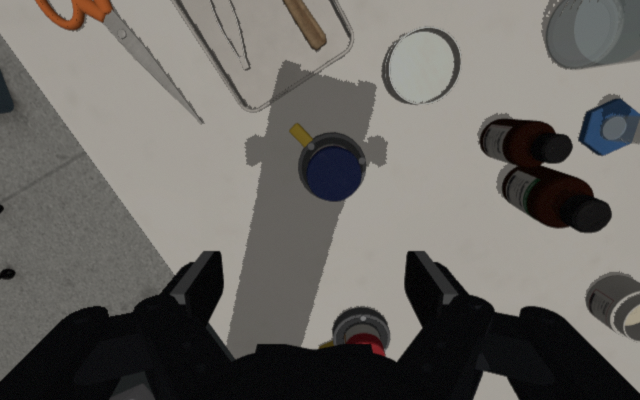

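The wrist view shows the blue jar at (333,173) with its lug at (300,134). The red jar is behind, at (360,340). I'll fit the lid circle and the lug direction.

```bash
cat > fit.py <<'E'
from h import *
import pickle,sys
n=sys.argv[1];o=pickle.load(open(f"pics/{n}.pkl","rb"));p=cv2.imread(f"pics/{n}.png")[:,:,::-1].copy();d=np.load(f"pics/{n}.npy");c=cam("wrist",o);P=cloud(c,d)
s=np.array([.536,.324]);r=np.hypot(P[...,0]-s[0],P[...,1]-s[1])
T=P[(r<.04)&(P[...,2]>.049)&(P[...,2]<.056)];hull=cv2.convexHull(T[:,:2].astype(np.float32))[:,0];(x,y),rad=cv2.minEnclosingCircle(hull)
print("lid",T[:,:2].mean(0),circ(hull),x,y,rad,"z",np.median(T[:,2]))
T=P[(r<.045)&(P[...,2]>.011)&(P[...,2]<.019)]
print("collar",len(T));hull=cv2.convexHull(T[:,:2].astype(np.float32))[:,0]
k=cv2.inRange(cv2.cvtColor(p,cv2.COLOR_RGB2HSV),*YEL)>0
L=P[k&(r<.07)&(abs(P[...,2]-.013)<.003)][:,:2];m=L.mean(0);e=np.linalg.svd(L-m)[2][0];ct=np.array([x,y])
print("lug",m,np.degrees(np.arctan2(*e[::-1]))%180,np.degrees(np.arctan2(*(m-ct)[::-1])),np.hypot(*(L-ct).T).max())
g=np.array([ct[0],ct[1],.0]);print(rel([x-o["position"][0],y-o["position"][1],0],0,o), "gripper tilt", R.from_quat(o["ee_rot"]).as_matrix()[:,2])
E
python3 fit.py w2
```

```text
lid [0.53572411 0.32292907] (array([0.5354411 , 0.32220512]), np.float64(0.024825353640695626)) 0.5354014039039612 0.3223077058792114 0.025122230872511864 z 0.051803312161153525
collar 1337
lug [0.5227566  0.36595516] 106.71328902466189 106.15646502787598 0.0563463983233242
(array([ 0.31,  0.38, -0.  ]), array([0., 0., 0.])) gripper tilt [-0.01108511  0.00361515 -0.99993202]
```

```bash
cat > tgt.py <<'E'
from h import *
import sys
x,y,z,ps=map(float,sys.argv[1:5]);o=get_obs();M=R.from_quat(o["ee_rot"])
a=np.radians(ps);D=R.from_matrix(np.array([[np.cos(a),np.sin(a),0],[np.sin(a),-np.cos(a),0],[0,0,-1.]]))
print("shift",np.round(M.inv().apply(np.array([x,y,z])-o["position"])/.04,3),"turn",np.round((M.inv()*D).as_rotvec(degrees=True)/8,3),"q",np.round(o["joint_pos"],2),"f",np.round(o["ft_force"],1),"grip",round(float(o["grip_width"])*85.4,1),"clk",o["clock"])
E
python3 tgt.py .535 .322 .096 62.4
```

```text
shift [0.303 0.419 3.986] turn [-0.082  0.015  0.006] q [ 0.    0.45 -0.82  1.54  0.32  1.31 -1.33] f [-0.1 -0.5  0.8] grip 84.9 clk 3.25
```

```bash
python3 -m crank '.15 .2 0 -.08 0 0 85; .15 .2 0 0 0 0 85; 0 0 .5 0 0 0 85; 0 0 .5 0 0 0 85; 0 0 .5 0 0 0 85; 0 0 .5 0 0 0 85; 0 0 .4 0 0 0 85; 0 0 .3 0 0 0 85; 0 0 0 0 0 0 85; 0 0 0 0 0 0 85'
python3 tgt.py .535 .322 .096 62.4; python3 look.py w3
```

```text
clock: 4.25
position: [0.5452, 0.323, 0.1467]
ee_rot: [0.859, 0.512, 0.003, 0.002]
ft_force: [0.8, -0.7, 0.1]
grip_width: 0.992
shift [-0.149 -0.22   1.266] turn [ 0.05  -0.026 -0.104] q [-0.05  0.59 -0.75  1.58  0.44  1.14 -1.4 ] f [ 0.8 -0.7  0.1] grip 84.7 clk 4.25
yaw 61.57107982207014 [0.54516681 0.32304008 0.14673258] 4.25 [-0.05  0.59 -0.75  1.58  0.44  1.14 -1.4 ]
B (np.float64(299.3), np.float64(239.3)) [257, 198, 85, 83, 5423] [0.5377 0.3255 0.052 ] depth pt [0.538 0.326 0.052]
Y (np.float64(252.6), np.float64(176.3)) [236, 160, 35, 34, 564] [0.5229 0.3661 0.013 ] depth pt [0.523 0.367 0.014]
```

View pics/w3.png

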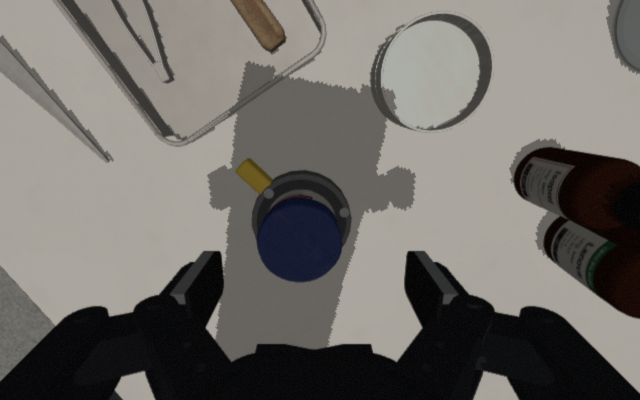

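The view shows the blue lid at (299,240) between the fingers, a little left of their midline at 314, so a correction is needed. Refit.

```bash
python3 fit.py w3;python3 - <<'E'
from h import *
c=cam("wrist",get_obs())
print(np.round(ray(c,299.3,239.3,.052),4))
E
python3 tgt.py .535 .322 .13 62
```

```text
lid [0.53646967 0.32364751] (array([0.53583317, 0.32262854]), np.float64(0.024739604769757367)) 0.5357270836830139 0.3222966492176056 0.025232862681150436 z 0.05184983616930465
collar 2754
lug [0.52309145 0.36616438] 106.82843275112802 106.06847804628083 0.05674369229114685
(array([-0.13, -0.2 , -0.  ]), array([0., 0., 0.])) gripper tilt [ 7.85727891e-03 -3.95860028e-05 -9.99969130e-01]
[0.5376 0.3254 0.052 ]
shift [-0.143 -0.214  0.417] turn [ 0.05  -0.026 -0.054] q [-0.05  0.59 -0.75  1.58  0.44  1.14 -1.4 ] f [-0.6 -0.  -0.6] grip 85.0 clk 4.3
```

```bash
python3 -m crank '-.07 -.1 0 .05 0 0 85; -.07 -.1 0 0 0 0 85; 0 0 0 0 0 0 85; 0 0 .2 0 0 0 85; 0 0 .2 0 0 0 85; 0 0 .2 0 0 0 85; 0 0 .2 0 0 0 85; 0 0 0 0 0 0 85; 0 0 0 0 0 0 85; 0 0 0 0 0 0 85'
python3 tgt.py .5356 .3223 .096 62.4
```

```text
clock: 5.3
position: [0.5352, 0.3222, 0.1136]
ee_rot: [0.859, 0.512, 0.003, -0.001]
ft_force: [0.1, 0.2, 0.6]
grip_width: 0.996
shift [0.003 0.007 0.439] turn [ 0.007 -0.039 -0.106] q [-0.06  0.61 -0.74  1.63  0.46  1.07 -1.42] f [0.1 0.2 0.6] grip 85.1 clk 5.3
```

```bash
python3 -m crank '0 0 .2 0 0 0 85; 0 0 .2 0 0 0 85; 0 0 .05 0 0 0 85; 0 0 0 0 0 0 85; 0 0 0 0 0 0 44; 0 0 0 0 0 0 44; 0 0 0 0 0 0 44; 0 0 0 0 0 0 44; 0 0 0 0 0 0 44; 0 0 0 0 0 0 44' 45
python3 tgt.py .5356 .3223 .18 62.4
```

```text
clock: 6.3
position: [0.5357, 0.3224, 0.0949]
ee_rot: [0.859, 0.512, 0.003, -0.001]
ft_force: [0.5, 0.0, -1.2]
grip_width: 0.562
shift [ 0.009  0.005 -2.127] turn [ 0.013 -0.044 -0.106] q [-0.07  0.64 -0.72  1.64  0.47  1.04 -1.43] f [ 0.5  0.  -1.2] grip 48.0 clk 6.3
```

```bash
python3 -m crank '0 0 0 0 0 0 35; 0 0 0 0 0 0 35; 0 0 -.3 0 0 0 35; 0 0 -.5 0 0 0 35; 0 0 -.6 0 0 0 35; 0 0 -.6 0 0 0 35; 0 0 -.6 0 0 0 35; 0 0 -.4 0 0 0 35; 0 0 0 0 0 0 35; 0 0 0 0 0 0 35' 50
python3 tgt.py .5356 .3223 .22 62.4;python3 look.py w4 .17 .13
```

```text
clock: 7.3
position: [0.534, 0.3217, 0.2222]
ee_rot: [0.859, 0.512, 0.002, -0.001]
ft_force: [-0.7, 0.8, -2.8]
grip_width: 0.556
shift [0.032 0.028 0.054] turn [ 0.006 -0.036 -0.098] q [-0.02  0.5  -0.79  1.54  0.37  1.25 -1.36] f [-0.7  0.8 -2.8] grip 47.5 clk 7.3
yaw 61.61275955308963 [0.53402121 0.32169908 0.22216056] 7.3 [-0.02  0.5  -0.79  1.54  0.37  1.25 -1.36]
B (np.float64(608.8), np.float64(137.4)) [585, 109, 55, 59, 1577] [0.6632 0.3199 0.17  ] depth pt [0.789 0.237 0.01 ]
B (np.float64(313.5), np.float64(276.6)) [256, 219, 116, 115, 10485] [0.5335 0.3212 0.17  ] depth pt [0.536 0.327 0.18 ]
Y (np.float64(251.6), np.float64(186.5)) [228, 164, 47, 47, 1154] [0.5191 0.3645 0.13  ] depth pt [0.522 0.366 0.141]
Y (np.float64(447.7), np.float64(392.2)) [443, 383, 11, 17, 140] [0.5599 0.1827 0.13  ] depth pt [0.554 0.04  0.014]
```

View pics/w4.png

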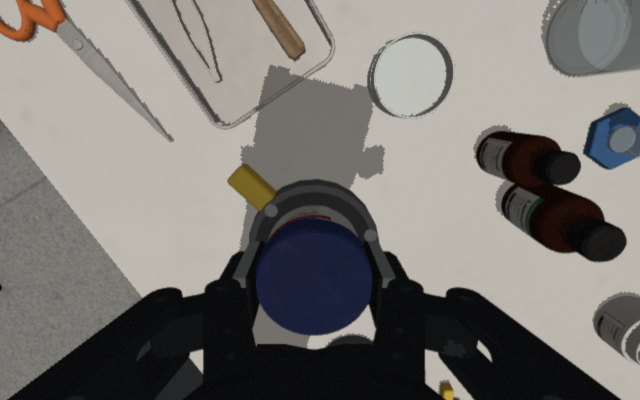

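The jar is held: lid at (313,277) between the pads, lug at (252,186). Carrying it to the mixer.

```bash
python3 -m crank '-.5 .25 0 0 0 0 35; -.95 .49 0 0 0 0 35; -.95 .49 0 0 0 0 35; -.95 .49 0 0 0 0 35; -.95 .49 0 0 0 0 35; -.95 .49 0 0 0 0 35; -.95 .49 0 0 0 0 35; -.95 .49 0 0 0 0 35; -.95 .49 0 0 0 0 35; -.95 .49 0 0 0 0 35'
python3 tgt.py .521 -.236 .222 124.7
```

```text
clock: 8.35
position: [0.5202, -0.0945, 0.207]
ee_rot: [0.856, 0.517, -0.004, -0.007]
ft_force: [0.3, -0.4, -1.9]
grip_width: 0.566
shift [-3.122  1.656 -0.403] turn [-0.109 -0.066 -7.799] q [ 0.7   0.28 -0.69  1.8   0.19  1.15 -0.53] f [ 0.3 -0.4 -1.9] grip 48.3 clk 8.35
```

```bash
python3 -m crank '-.9 .48 -.2 0 0 0 35; -.9 .48 -.2 0 0 0 35; -.8 .4 0 0 0 0 35; -.3 .2 0 0 0 0 35; 0 0 0 0 0 -.9 35; 0 0 0 0 0 -1 35; 0 0 0 0 0 -1 35; 0 0 0 0 0 -1 35; 0 0 0 0 0 -1 35; 0 0 0 0 0 -1 35'
python3 tgt.py .521 -.236 .222 124.7
```

```text
clock: 9.35
position: [0.5146, -0.2372, 0.209]
ee_rot: [0.569, 0.822, -0.003, -0.018]
ft_force: [-0.2, -0.8, -2.1]
grip_width: 0.56
shift [-0.019  0.152 -0.329] turn [-0.156 -0.207 -1.754] q [ 0.95  0.39 -0.73  1.68  0.27  1.21  0.51] f [-0.2 -0.8 -2.1] grip 47.8 clk 9.35
```

```bash
python3 -m crank '0 .15 0 0 0 -.9 35; 0 0 0 0 0 -.8 35; 0 0 0 0 0 0 35; 0 0 0 0 0 0 35; 0 0 0 -.12 -.2 0 35; 0 0 0 0 0 0 35; 0 0 0 0 0 0 35; 0 0 0 0 0 0 35; 0 0 0 0 0 0 35; 0 0 0 0 0 0 35'
python3 tgt.py .521 -.236 .17 124.7;python3 look.py w5 .166 .127
```

```text
clock: 10.35
position: [0.519, -0.2315, 0.2033]
ee_rot: [0.466, 0.885, 0.001, -0.007]
ft_force: [0.5, 0.4, -2.0]
grip_width: 0.561
shift [-0.133 -0.019  0.831] turn [-0.03  -0.096 -0.027] q [ 0.98  0.4  -0.78  1.7   0.29  1.18  0.73] f [ 0.5  0.4 -2. ] grip 47.9 clk 10.35
yaw 124.48212950086325 [ 0.51897886 -0.23147446  0.20330542] 10.35 [ 0.98  0.4  -0.78  1.7   0.29  1.18  0.73]
B (np.float64(313.6), np.float64(276.4)) [256, 219, 116, 115, 10485] [ 0.513  -0.2247  0.166 ] depth pt [ 0.514 -0.227  0.16 ]
B (np.float64(45.4), np.float64(367.3)) [39, 362, 16, 13, 88] [ 0.4431 -0.3258  0.166 ] depth pt [ 0.396 -0.522  0.026]
Y (np.float64(241.3), np.float64(142.8)) [228, 130, 28, 27, 366] [ 0.4579 -0.2047  0.127 ] depth pt [ 0.446 -0.221  0.047]
Y (np.float64(262.7), np.float64(164.7)) [246, 148, 34, 34, 558] [ 0.4716 -0.2078  0.127 ] depth pt [ 0.467 -0.226  0.048]
Y (np.float64(251.4), np.float64(186.2)) [228, 163, 48, 48, 1184] [ 0.4727 -0.2199  0.127 ] depth pt [ 0.472 -0.221  0.123]
```

View pics/w5.png

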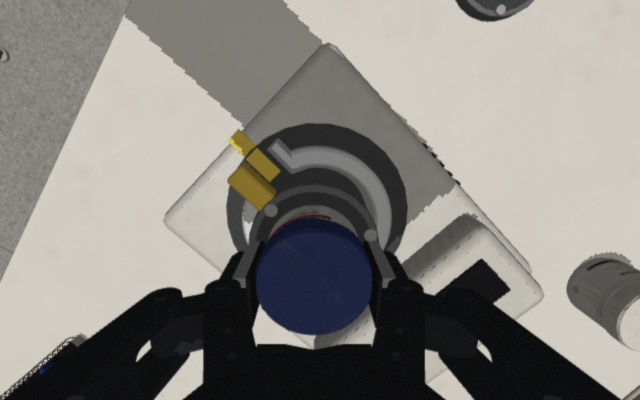

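The view shows the jar held above the socket, with the lug at (251,186) and the mixer's yellow line at (241,143) to (263,165). I'll compare their directions.

```bash
python3 - <<'E'
from h import *
import pickle
for n,z0 in(("w4",.127),("w5",.108)):
    o=pickle.load(open(f"pics/{n}.pkl","rb"));p=cv2.imread(f"pics/{n}.png")[:,:,::-1].copy();d=np.load(f"pics/{n}.npy");c=cam("wrist",o);P=cloud(c,d)
    M=R.from_quat(o["ee_rot"]).as_matrix()
    hs=cv2.cvtColor(p,cv2.COLOR_RGB2HSV);k=cv2.inRange(hs,*YEL)>0
    Q=(P-o["position"])@M   # tool coords
    L=Q[k&(abs(Q[...,2]-.081)<.004)&(abs(Q[...,1])<.06)]
    b=cv2.inRange(hs,*BLUE)>0;B=Q[b&(Q[...,2]<.06)&(Q[...,2]>.02)]
    (x,y),r=cv2.minEnclosingCircle(B[:,:2].astype(np.float32));A=np.c_[B[:,:2],np.ones(len(B))];pl=np.linalg.lstsq(A,B[:,2],rcond=None)[0]
    m=L[:,:2].mean(0);e=np.linalg.svd(L[:,:2]-m)[2][0]
    print(n,"lid tool",x,y,r,"plane",pl,"lug z",np.median(L[:,2]),"lug pca",np.degrees(np.arctan2(*e[::-1])),"from axis",np.degrees(np.arctan2(m[1]-y,m[0]-x)),"reach",np.hypot(*(L[:,:2]-[x,y]).T).max(), "toolyaw",yaw(o), "toolz",M[:,2])
    if n=="w5":
        Y=P[k&(abs(P[...,2]-.047)<.004)][:,:2];m=Y.mean(0);e=np.linalg.svd(Y-m)[2][0];print("line",m,np.degrees(np.arctan2(*e[::-1])), np.degrees(np.arctan2(m[1]+.2362,m[0]-.5213)))
E
```

```text
w4 lid tool 0.0010068074334412813 -0.000750285922549665 0.025147398933768272 plane [0.08165356 0.00211036 0.04356232] lug z 0.08149865118688958 lug pca 135.7344463923037 from axis -45.11973870508308 reach 0.05628361962182867 toolyaw 61.61275955308963 toolz [ 0.00306682  0.00401752 -0.99998723]
w5 lid tool 0.000708836829289794 -0.0014239178271964192 0.025488920509815216 plane [0.08148318 0.00097411 0.04351922] lug z 0.08139532645888976 lug pca 134.71942958813838 from axis -44.217382259763205 reach 0.056130586056596245 toolyaw 124.48212950086325 toolz [-0.01108458  0.00858554 -0.99990171]
line [ 0.45926687 -0.22427483] -11.11968799615549 169.11828291671054
```

```bash
python3 - <<'E'
from h import *
import pickle
for n in("w2","w3","w4","w5"):
    o=pickle.load(open(f"pics/{n}.pkl","rb"));p=cv2.imread(f"pics/{n}.png")[:,:,::-1].copy();d=np.load(f"pics/{n}.npy");c=cam("wrist",o);P=cloud(c,d)
    M=R.from_quat(o["ee_rot"]).as_matrix();Q=P-o["position"]
    Q=Q@M;hs=cv2.cvtColor(p,cv2.COLOR_RGB2HSV);b=(cv2.inRange(hs,*BLUE)>0)
    nn,l,s,cc=cv2.connectedComponentsWithStats(b.astype(np.uint8));j=min((j for j in range(1,nn) if s[j,4]>1000),key=lambda j:abs(cc[j][0]-314))
    b=cv2.erode((l==j).astype(np.uint8),np.ones((9,9)))>0;B=Q[b]
    pl=np.linalg.lstsq(np.c_[B[:,:2],np.ones(len(B))],B[:,2],rcond=None)[0];res=B[:,2]-np.c_[B[:,:2],np.ones(len(B))]@pl
    print(n,pl,np.abs(res).max(),len(B))
    g=(np.abs(Q[...,2]-.0815)<.006)&(np.hypot(Q[...,0],Q[...,1])<.06)&(np.hypot(Q[...,0],Q[...,1])>.026)
    B=Q[g&(hs[...,1]<60)]
    if n in("w4","w5"):
        pl=np.linalg.lstsq(np.c_[B[:,:2],np.ones(len(B))],B[:,2],rcond=None)[0];print("collar",pl,len(B))
        u=np.round(B[::max(1,len(B)//6)],3);print(u.tolist())
E
```

```text
** On entry to DLASCL parameter number  4 had an illegal value
 ** On entry to DLASCL parameter number  4 had an illegal valueTraceback (most recent call last):
  File "<stdin>", line 9, in <module>
    x, resids, rank, s = _umath_linalg.lstsq(a, b, rcond,
                         ~~~~~~~~~~~~~~~~~~~^^^^^^^^^^^^^
                                             signature=signature)
                                             ^^^^^^^^^^^^^^^^^^^^
    raise LinAlgError("SVD did not converge in Linear Least Squares")
numpy.linalg.LinAlgError: SVD did not converge in Linear Least Squares
```

```bash
cat > tilt.py <<'E'
from h import *
import pickle,sys
for n in sys.argv[1:]:
    o=pickle.load(open(f"pics/{n}.pkl","rb"));p=cv2.imread(f"pics/{n}.png")[:,:,::-1].copy();d=np.load(f"pics/{n}.npy");c=cam("wrist",o);P=cloud(c,d)
    M=R.from_quat(o["ee_rot"]).as_matrix();Q=(P-o["position"])@M
    hs=cv2.cvtColor(p,cv2.COLOR_RGB2HSV);b=(cv2.inRange(hs,*BLUE)>0)
    nn,l,s,cc=cv2.connectedComponentsWithStats(b.astype(np.uint8));j=min((j for j in range(1,nn) if s[j,4]>1000),key=lambda j:abs(cc[j][0]-314))
    for nm,g in(("lid",cv2.erode((l==j).astype(np.uint8),np.ones((9,9)))>0),("collar",(np.abs(Q[...,2]-.0805)<.007)&(np.hypot(Q[...,0],Q[...,1])<.058)&(hs[...,1]<60)&(Q[...,0]>.01)),("lug",(cv2.inRange(hs,*YEL)>0)&(np.abs(Q[...,2]-.0815)<.006)&(np.abs(Q[...,1])<.06))):
        B=Q[g];B=B[np.isfinite(B).all(1)]
        if len(B)<30: continue
        A=np.c_[B[:,:2],np.ones(len(B))];pl=np.linalg.lstsq(A,B[:,2],rcond=None)[0]
        print(n,nm,len(B),"zmed",np.median(B[:,2]),pl,"res",np.abs(B[:,2]-A@pl).max())
E
python3 tilt.py w2 w3 w4 w5
```

```text
w2 lid 1392 zmed 0.20366262359123932 [-0.00470923 -0.0102253   0.20390181] res 0.0022936159116471733
w3 lid 3621 zmed 0.09485363894441443 [0.00762443 0.00848363 0.09495463] res 0.0045821182434003516
w4 lid 7088 zmed 0.04325966698584871 [0.03663786 0.00110418 0.0432761 ] res 0.00850107950125574
w4 collar 3387 zmed 0.08011626428777142 [0.09718249 0.00986878 0.07786571] res 0.00699033244584743
w4 lug 1064 zmed 0.08153853387563999 [0.12848521 0.12611156 0.08170861] res 0.004840756453152545
w5 lid 6951 zmed 0.04322090117122666 [0.03813626 0.00189639 0.04322455] res 0.00831203667294561
w5 collar 3385 zmed 0.08006814870927022 [0.09514532 0.01041674 0.07785631] res 0.007617385841942728
w5 lug 1093 zmed 0.08143091519822834 [0.13128649 0.11936565 0.08131028] res 0.004844335532659089
```

Lug and gap agree to within about 1°. Now I'll correct the lateral offset and tilt, and descend to just above the ring.

```bash
python3 -m crank '-.13 0 0 0 -.09 0 35; 0 0 0 0 0 0 35; 0 0 .2 0 0 0 35; 0 0 .2 0 0 0 35; 0 0 .2 0 0 0 35; 0 0 .1 0 0 0 35; 0 0 0 0 0 0 35; 0 0 0 0 0 0 35; 0 0 0 0 0 0 35; 0 0 0 0 0 0 35'
python3 tgt.py .521 -.236 .143 124.7;python3 look.py w6 .13 .085
```

```text
clock: 11.4
position: [0.5218, -0.2362, 0.172]
ee_rot: [0.466, 0.885, -0.002, -0.002]
ft_force: [0.8, 0.6, -2.4]
grip_width: 0.557
shift [ 0.015 -0.012  0.725] turn [-0.033 -0.007 -0.029] q [ 0.96  0.44 -0.76  1.72  0.33  1.12  0.7 ] f [ 0.8  0.6 -2.4] grip 47.6 clk 11.4
yaw 124.46705975897603 [ 0.52183854 -0.23616785  0.17199311] 11.4 [ 0.96  0.44 -0.76  1.72  0.33  1.12  0.7 ]
B (np.float64(313.5), np.float64(276.2)) [256, 219, 117, 115, 10369] [ 0.5175 -0.232   0.13  ] depth pt [ 0.518 -0.233  0.128]
B (np.float64(17.5), np.float64(387.1)) [9, 380, 20, 17, 158] [ 0.438  -0.3564  0.13  ] depth pt [ 0.398 -0.521  0.027]
Y (np.float64(229.5), np.float64(136.1)) [214, 120, 32, 33, 517] [ 0.4533 -0.2129  0.085 ] depth pt [ 0.446 -0.222  0.046]
Y (np.float64(252.7), np.float64(176.6)) [228, 142, 48, 69, 1871] [ 0.4736 -0.2239  0.085 ] depth pt [ 0.473 -0.222  0.09 ]
```

View pics/w6.png

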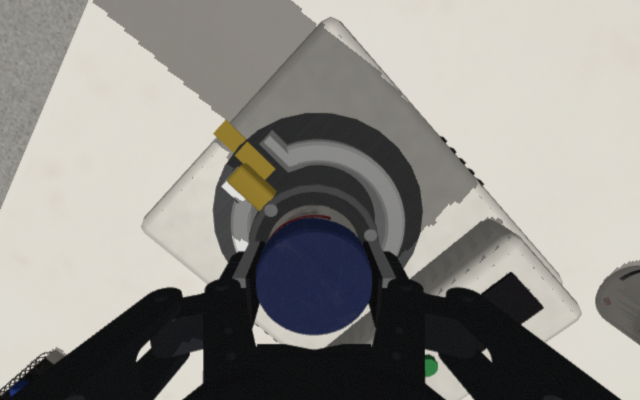

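The lug at (253,185) lies in line with the yellow line at (230,136) to (255,160). Lowering.

```bash
python3 -m crank '0 0 .1 0 0 0 35; 0 0 .1 0 0 0 35; 0 0 .1 0 0 0 35; 0 0 .1 0 0 0 35; 0 0 .1 0 0 0 35; 0 0 .05 0 0 0 35; 0 0 0 0 0 0 35; 0 0 0 0 0 0 35; 0 0 0 0 0 0 35; 0 0 0 0 0 0 35'
python3 tgt.py .521 -.236 .143 124.7;
```

```text
clock: 12.45
position: [0.5219, -0.2363, 0.1483]
ee_rot: [0.466, 0.885, -0.002, -0.001]
ft_force: [-0.2, -0.5, -1.9]
grip_width: 0.562
shift [ 0.019 -0.012  0.132] turn [-0.032 -0.004 -0.03 ] q [ 0.95  0.47 -0.75  1.74  0.36  1.08  0.69] f [-0.2 -0.5 -1.9] grip 48.0 clk 12.45
```

Inside the ring with no contact force. Continuing to the floor.

```bash
python3 -m crank '0 0 .05 0 0 0 35; 0 0 .04 0 0 0 35; 0 0 .04 0 0 0 35; 0 0 0 0 0 0 35; 0 0 0 0 0 0 35; 0 0 0 0 0 0 35; 0 0 0 0 0 0 35; 0 0 0 0 0 0 35; 0 0 0 0 0 0 35; 0 0 0 0 0 0 35'
python3 tgt.py .521 -.236 .143 124.7; python3 look.py w7 .1 .061
```

```text
clock: 13.45
position: [0.5221, -0.2365, 0.1432]
ee_rot: [0.466, 0.885, -0.002, -0.001]
ft_force: [-0.6, -0.5, -2.4]
grip_width: 0.56
shift [ 0.027 -0.016  0.005] turn [-0.029  0.003 -0.031] q [ 0.95  0.47 -0.75  1.74  0.36  1.07  0.68] f [-0.6 -0.5 -2.4] grip 47.8 clk 13.45
yaw 124.4540713013662 [ 0.52214607 -0.23651931  0.14318603] 13.45 [ 0.95  0.47 -0.75  1.74  0.36  1.07  0.68]
B (np.float64(313.4), np.float64(276.3)) [256, 219, 117, 115, 10322] [ 0.5182 -0.233   0.1   ] depth pt [ 0.518 -0.233  0.1  ]
Y (np.float64(214.7), np.float64(139.3)) [197, 121, 37, 38, 707] [ 0.4495 -0.2176  0.061 ] depth pt [ 0.446 -0.222  0.045]
Y (np.float64(247.8), np.float64(178.5)) [221, 146, 55, 65, 1747] [ 0.4727 -0.2251  0.061 ] depth pt [ 0.472 -0.225  0.062]
```

View pics/w7.png

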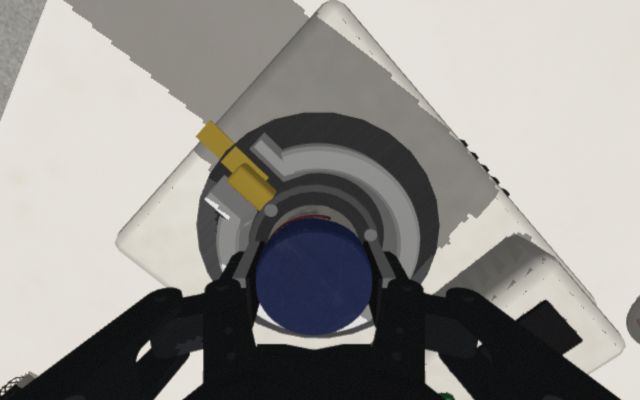

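The lug sits in the gap at (250,187). The wrist still carries the jar's weight, so I'll go a hair lower until contact.

```bash
python3 -m crank '0 0 .03 0 0 0 35; 0 0 .03 0 0 0 35; 0 0 0 0 0 0 35; 0 0 0 0 0 0 35; 0 0 0 0 0 0 35; 0 0 0 0 0 0 35; 0 0 0 0 0 0 35; 0 0 0 0 0 0 35; 0 0 0 0 0 0 35; 0 0 0 0 0 0 35'
python3 tgt.py .521 -.236 .143 124.7
```

```text
clock: 14.5
position: [0.5226, -0.2369, 0.1431]
ee_rot: [0.466, 0.885, -0.003, -0.0]
ft_force: [-1.2, -0.4, 0.3]
grip_width: 0.563
shift [ 0.04  -0.02   0.003] turn [-0.034  0.015 -0.034] q [ 0.95  0.47 -0.74  1.74  0.37  1.07  0.68] f [-1.2 -0.4  0.3] grip 48.0 clk 14.5
```

Contact: the force went from −2.4 to +0.3 N and z stopped where expected. Releasing.

```bash
python3 -m crank '0 0 0 0 0 0 55; 0 0 0 0 0 0 60; 0 0 0 0 0 0 66; 0 0 0 0 0 0 72; 0 0 0 0 0 0 72; 0 0 0 0 0 0 72; 0 0 -.2 0 0 0 72; 0 0 -.4 0 0 0 72; 0 0 -.6 0 0 0 72; 0 0 -.6 0 0 0 72'
python3 -m crank '0 0 -.6 0 0 0 72; 0 0 -.7 0 0 0 72; 0 0 -.7 0 0 0 72; -.5 0 0 0 0 0 72; -.5 0 0 0 0 0 72; 0 0 0 0 0 0 72; 0 0 0 0 0 0 72; 0 0 0 0 0 0 72; 0 0 0 0 0 0 72; 0 0 0 0 0 0 72'
python3 look.py w8 .1 .061;python3 - <<'E'
from h import *
p,d=camera("scene");cv2.imwrite("pics/s8.png",p[:,:,::-1])
p,d=camera("top");cv2.imwrite("pics/t8.png",p[:,:,::-1]);c=cam("top")
for (u,v),s in blobs(p,*RED,box=(250,190,310,225)):print("red",u,v,ray(c,u,v,.046))
E
```

```text
clock: 15.5
position: [0.5218, -0.2358, 0.2175]
ee_rot: [0.466, 0.885, -0.002, -0.002]
ft_force: [-0.0, 0.0, 0.1]
grip_width: 0.845
clock: 16.5
position: [0.5466, -0.2657, 0.3176]
ee_rot: [0.464, 0.886, -0.002, 0.005]
ft_force: [0.2, -0.8, -0.5]
grip_width: 0.839
yaw 124.74229675359922 [ 0.5465915  -0.26572515  0.31763795] 16.5 [ 0.98  0.38 -0.78  1.46  0.28  1.4   0.79]
B (np.float64(309.2), np.float64(142.7)) [283, 116, 53, 54, 2208] [ 0.5205 -0.2369  0.1   ] depth pt [ 0.52  -0.236  0.1  ]
B (np.float64(632.7), np.float64(149.6)) [628, 132, 12, 34, 161] [ 0.769  -0.0723  0.1   ] depth pt [ 0.811 -0.05   0.053]
B (np.float64(109.0), np.float64(279.5)) [103, 262, 15, 34, 417] [ 0.4284 -0.4737  0.1   ] depth pt [ 0.41  -0.537  0.031]
Y (np.float64(258.7), np.float64(82.9)) [250, 74, 19, 20, 191] [ 0.4488 -0.2212  0.061 ] depth pt [ 0.445 -0.221  0.047]
Y (np.float64(275.7), np.float64(102.6)) [263, 87, 27, 32, 411] [ 0.4725 -0.2272  0.061 ] depth pt [ 0.472 -0.227  0.063]
red 283.2 206.7 [0.47344977 0.12035414 0.046     ]
```

View pics/w8.png

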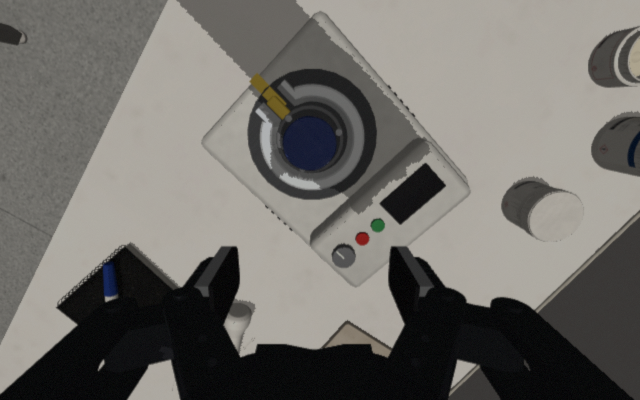

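View pics/s8.png

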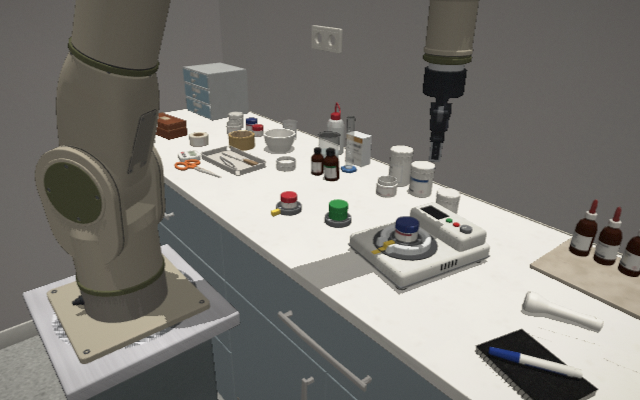

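The wrist view shows the lid centred in the ring at (309,143) and the lug in the gap at (276,103), in line with the yellow line. The scene view shows the jar upright in the socket, the red jar standing at (288,200), and the gripper clear.

```bash
python3 -c "
from workcell import *
print(hand_in())"
```

```text
the job is handed in; nothing more can be done
None
```

I loaded the blue-lidded jar into the mixer's socket, let go, and handed the job in at about 16.7 s of the 38 s allowed.

| Check after release | Measured | Limit |
|---|---|---|
| Jar axis off socket axis | about 1 mm (0.5205, −0.2369 against 0.521, −0.236) | 10 mm |
| Underside height off socket floor | about 0 mm (lid top at 0.100 m, as for a seated jar) | 4 mm |
| Lug direction off gap | under 1° (168.6° against 169°) | 0.2 rad (about 11°) |
| Red jar shift | about 1 mm, still standing | 30 mm |

- **Upright:** I judged this from the scene picture and the lid height; I did not measure the tilt after release.
- **Force:** The wrist force readings I saw stayed at a few newtons. The gripper was clear of everything at hand-in.
- **Disagreements:**
  - The gripper read 48 mm on the 50 mm lid.
  - While the jar was held, a plane fit to the lid suggested about 2° of tilt. The collar and lug heights did not support this, and it made no difference to the seating.

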